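# Slide the locked sample carriage into the light gate

## Task

Press the lock button on the sample carriage down with a fingertip and, keeping it held down all the way so that the lock does not catch again, slide the carriage along its rail until its nose meets the end stop in the light gate; then let go and move clear. Only press and push, and lift nothing: the vial in the carriage must ride along standing upright in its nest, and the two other vials and the stopper beside the rail stay where they are.

Things in the scene. Friction and masses are not known exactly. Their poses are not given: they have to be found in the camera images.
- rail: Fixed grey linear rail on the worktop: base plate 350 x 90 x 12 mm (along x, y, z) with two steel guide bars and, along its -y edge, a comb of teeth on two posts (top 38 mm above the worktop, 36 to 44 mm from the centre line). Origin: centre of the underside, on the worktop. Its +x axis is the direction in which the carriage must slide; z up.
- carriage (a joint): Position of the aluminium carriage along the rail's +x, in m: 0 at the start (locked there), growing towards the light gate. Carriage deck 140 x 62 mm, top 32 mm above the worktop; it carries, from rear to front, the lock button on its housing, a raised lip and the vial's nest. About 1 N moves it when unlocked (friction), plus 4 N per m/s.
- lock_button (a joint): How far the lock button is pressed, in m: 0 up, 0.008 fully down. The spring needs 1.6 N at first and 4.8 N fully down. A dog on the button sits in the rail's comb and locks the carriage (1 mm play either way) unless it is pressed more than 4 mm; let up on the way it catches again in the next gap (every 12 mm).
- button_top (a point): Centre of the top of the lock button, a black ribbed key 34 mm along the rail by 30 mm across; top 58 mm above the worktop when up, 50 mm fully down; pressed straight down. Moves with the carriage; axes like the rail's. A 6 mm thick, 44 mm wide lip stands ahead (rear face 23 mm from this point towards rail +x, top 65 mm above the worktop): a finger on the button can push against it.
- carriage_nose (a point): Middle of the front end face of the carriage, 27 mm above the worktop, 110 mm ahead (rail +x) of the button's centre. This face meets the end stop. Axes like the rail's.
- light_gate: Fixed white light gate clamped over the rail. Origin: on the rail's centre line at worktop height, in the plane of its end stop's face (round black bumper, 27 mm up), 80 to 140 mm from the carriage's nose at the start; axes like the rail's. White head beyond (+x), 88 mm high; two arms (50 to 76 mm up, 49 mm apart inside) reach back 50 mm; the vial passes between them.
- nest (a point): Centre of the floor of the vial's nest on the carriage deck, 32 mm above the worktop: a black ring, 31 mm inside and 37 mm outside diameter, 14 mm high, 80 mm ahead (rail +x) of the button's centre. Axes like the rail's.
- vial_mid (a point): Centre, half-way up, of the loose sample vial (glass with white screw cap, 30 mm diameter, 56 mm high) that stands upright in the carriage's nest, its top 88 mm above the worktop. z is the vial's own axis.
- vial_2: A like vial, standing loose on the worktop on the rail's -y side, about 135 mm from the centre line. Origin: centre of its underside. Not to be disturbed.
- vial_3: A like vial standing loose on the same side, nearer the light gate. Origin: centre of its underside. Not to be disturbed.
- stopper: Brown rubber stopper, 29 mm diameter, 28 mm high, standing loose on the same side, nearer the rear of the rail. Origin: centre of its underside. Not to be disturbed.
Not all that is in view belongs to the job. What is shaped like the part that bears vial_mid but red is not meant.

How it is judged:
By the outcome, as a careful person would: the job done as asked, in the order asked, and still so for the second after the job is handed in, with the robot touching nothing.
It also fails if it takes over 38 s, if anything falls off the work surface, if the arm or the gripper's body presses on something with over 40 N, if the wrist force passes 120 N, or if a joint passes its speed limit or range.

## Robot

A 6-joint arm with a two-finger parallel gripper is mounted at the origin on a cart in front of the work surface, level with it; the furniture and walls round the work are solid. World frame = base frame: x ahead of the robot, y to its left, z up, the work surface at z = 0. Lengths are in mm, angles in degrees, forces in N, time in s.
With the tool pointing down it reaches from about 350 to 850 mm from the base axis. Payload 8.1 kg.
Tool frame: the origin (TCP) lies at the centre of the arm's flange, where the gripper is bolted on; the fingertips stand 173 mm ahead of it and the grasp point (between the pads) lies 155 mm ahead of it; z points along the fingers, y is the line along which they close (so a half turn about z gives the same grasp; the last joint's range is limited). The gripper opens to 85 mm and grips with 20 to 120 N. Pads are 22 mm wide; open, the fingers measure 114 mm over their backs; the gripper's body (76 mm by 85 mm) begins 54 mm behind the grasp point. The pads swing forward as they close: fully open they stand 13 mm farther back than shut.
Start: joints at [-80.237, 7.471, 85.268, -0, 87.261, -4.893], TCP at [151.832, -580.477, 404.692] pointing down, gripper open.
Joint ranges: [-169.43, 169.43], [-51.17, 129.36], [1.28, 143.12], [-76.62, 256.62], [0, 156.53], [-152.29, 152.29]. Speed limits (degrees/s): [136.94, 136.94, 159.86, 180, 180, 180].

## Interface

Orientations are given as [roll, pitch, yaw] about the fixed x, y, z axes, in that order (R = Rz(yaw) Ry(pitch) Rx(roll)).
In Python, from bench import * gives the robot as it stands.
- The arm moves only by the shell command python3 -m jog 'ROWS' [FORCE]. ROWS is text: rows parted by semicolons, each of 7 numbers parted by spaces: the shift along the tool's x, y, z scaled (see below), then the turn, a rotation vector about the tool's x, y, z scaled (see below), then the closure, from -1 (fully open) to 1 (shut). In form: tx ty tz wx wy wz hand; .... A call has 1 to 5 rows; each row shifts and turns the commanded pose from where the row before left it, along the tool's axes as they then stand; what a row does not reach is not made up. The controller multiplies each number of a shift by 0.1 m and each number of a turn by 60 degrees. A row lasts 1/8 s, in which the tool goes at most 62.5 mm and 10.7 degrees, less where a joint would pass 70% of its speed; a pose out of reach is approached as far as the arm can. A call with a number of a shift or a turn outside -1 to 1 is refused whole. A call with a gripper value outside its range is refused whole. The fingers move at their own pace and stop on an object; FORCE is the grip in N (left out, the last holds). Time passes only in rows, so rows that do not move let the fingers close. It gives the time, the measured TCP pose, the force, the opening and the grip force at its end, in the units of the state.
- sense(): the state, without advancing time (a new reading comes with each control period).
- snapshot(name): name is "scene" or "top" or "wrist"; returns a dict with "img" (420x560x3 uint8, red, green, blue), "fx", "fy", "cx", "cy" (pixels), "extrinsics" (4x4, takes a point from camera to world coordinates). Camera axes: x right, y down, z forward; pixel columns grow to the right and rows downward; lengths in mm; the calibration is good to about 2 mm. The wrist camera is an equidistant fisheye: a pixel r from the principal point sees the ray r / f radians off the axis. A picture is of the moment at which its call begins. There is no depth.
- hand_in(): hands the job in; it is judged then, once.
The state is a dict: "time": time; "joint_pos": joint angles; "qd": joint speeds; "joint_efforts": joint torques, N m; "tool_pos": TCP position; "tcp_rot": TCP orientation; "ft_force": force on the tool from outside, world axes, zero at the start; "wrist_torque": the same for the moment, N m; "finger_gap": finger opening in mm; "grip_force": force on a finger pad.
Only numpy, scipy, OpenCV 4.12 (cv2) and the standard library are available. Lean on these libraries where they do the work, as an engineer would, in place of code of your own. Each camera call takes 0.05 s, during which the arm holds its last target. There are 200 camera calls.

## Working session

There is one attempt and no reset: what is moved stays moved. The work goes in short steps, Python scripts to look and compute and a shell command to move; the robot and the scene stay as the last step left them, time stands still between calls to the robot, and variables do not carry over. Pictures are saved under pics/ and viewed, at most 10 in all, crops included, and the job is handed in when it is done.

```bash
mkdir -p pics; python3 - <<'E'
from bench import *
import cv2,pickle
for n in ("scene","top"):
    s=snapshot(n); pickle.dump(s,open(n+".pkl","wb")); cv2.imwrite(f"pics/{n}0.png",cv2.cvtColor(s["img"],cv2.COLOR_RGB2BGR)); print(n,s["fx"],s["fy"],s["cx"],s["cy"],s["extrinsics"])
s=sense();print(s["tool_pos"],s["tcp_rot"],s["finger_gap"],s["time"])
E
```

```text
scene 454.6932751210889 454.6932751210889 275.8073401240531 209.97795380412407 [[ 8.36010875e-01 -3.78795182e-01  3.96988700e-01  2.78862332e+02]
 [-5.48573558e-01 -5.93282481e-01  5.89137462e-01 -5.35320727e+02]
 [ 1.23640084e-02 -7.10302829e-01 -7.03787626e-01  6.75232608e+02]
 [ 0.00000000e+00  0.00000000e+00  0.00000000e+00  1.00000000e+00]]
top 401.2663673736706 401.2663673736706 286.2024743745899 207.2172484355027 [[-2.51944974e-02 -9.94852586e-01  9.81507508e-02  5.20462150e+02]
 [-9.99278660e-01  2.22719407e-02 -3.07590707e-02 -3.08236777e+01]
 [ 2.84147333e-02 -9.88549101e-02 -9.94696089e-01  9.31409385e+02]
 [ 0.00000000e+00  0.00000000e+00  0.00000000e+00  1.00000000e+00]]
[ 151.79092418 -580.25950596  403.74364464] [-1.79903510e+02 -9.79003315e-03  1.46554705e+01] 85.37805976850284 0.1
```

View pics/top0.png

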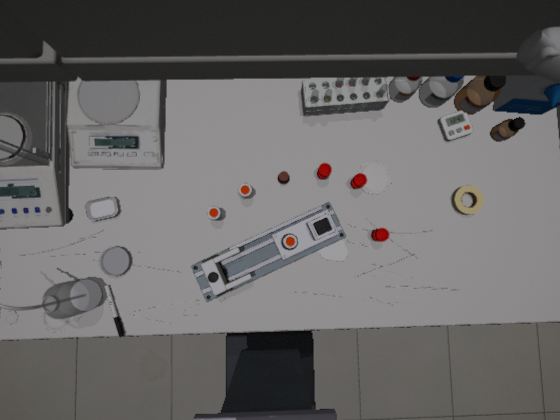

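View pics/scene0.png

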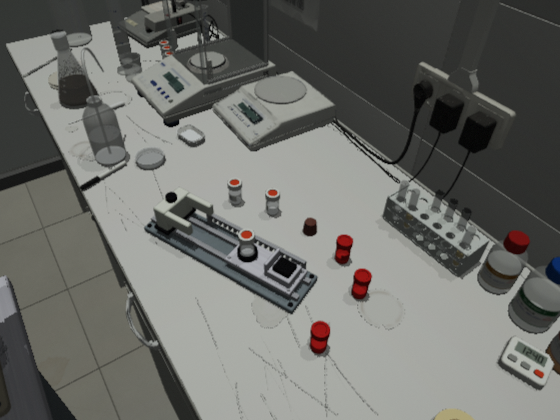

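The top view shows the rail running from (336,222) at the rear to (205,285) at the gate. The button is at about (322,226), the vial at (290,241) and the gate at (212,277). In the scene view the button is at about (285,268) and the vial cap at (247,237).

```bash
cat > h.py <<'E'
import numpy as np,cv2,pickle
def ray(s,u,v,z):
    E=s["extrinsics"];d=E[:3,:3]@np.array([(u-s["cx"])/s["fx"],(v-s["cy"])/s["fy"],1]);o=E[:3,3]
    return o+d*(z-o[2])/d[2]
def blob(m,u,v,r):
    w=np.zeros_like(m);w[v-r:v+r,u-r:u+r]=1
    n,l,st,c=cv2.connectedComponentsWithStats((m&w).astype(np.uint8))
    i=1+np.argmax(st[1:,4]);return c[i],st[i,4],cv2.minAreaRect(np.argwhere(l==i)[:,::-1].astype(np.float32))
E
python3 - <<'E'
from h import *
for n,b,c in (("top",(322,226),(290,241)),("scene",(285,268),(247,237))):
    s=pickle.load(open(n+".pkl","rb"));im=s["img"].astype(int)
    dark=(im.max(2)<45).astype(np.uint8); red=((im[...,0]>150)&(im[...,0]-im[...,2]>80)).astype(np.uint8)
    p,a,r=blob(dark,*b,14);print(n,"button",p,a,r,ray(s,*p,58))
    p,a,r=blob(red,*c,12);print(n,"cap",p,a,ray(s,*p,88))
    x,y=(190,195) if n=="top" else (135,180); 
    cr=im[y:y+115,x:x+165] if n=="top" else im[y:y+125,x:x+185]
    cv2.imwrite(f"pics/{n}c.png",cv2.resize(cr[...,::-1].astype(np.uint8),None,fx=4,fy=4,interpolation=2))
E
```

```text
top button [321.93678161 225.97701149] 174 ((321.8608703613281, 226.06185913085938), (12.184154510498047, 14.113312721252441), 66.03751373291016) [ 563.74442925 -134.83802332   58.        ]
top cap [289.87037037 241.        ] 54 [532.37489211 -62.80035759  88.        ]
scene button [284.28571429 266.62337662] 308 ((284.9585876464844, 265.6592102050781), (19.872364044189453, 18.914661407470703), 28.610462188720703) [ 563.60441098 -141.781691     58.        ]
scene cap [245.80769231 234.5       ] 52 [532.91387155 -66.3201298   88.        ]
```

View pics/topc.png

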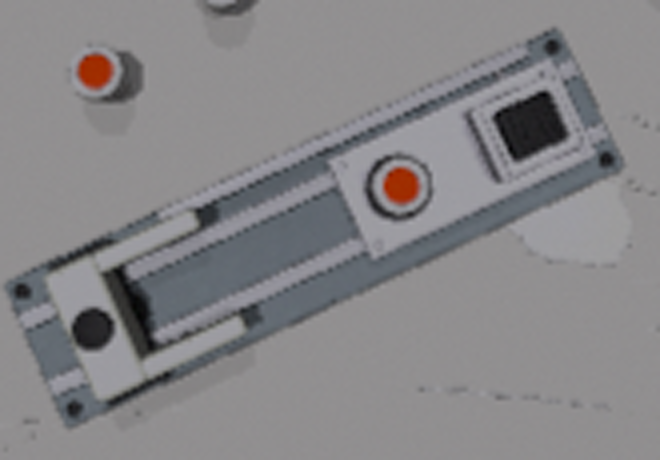

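View pics/scenec.png

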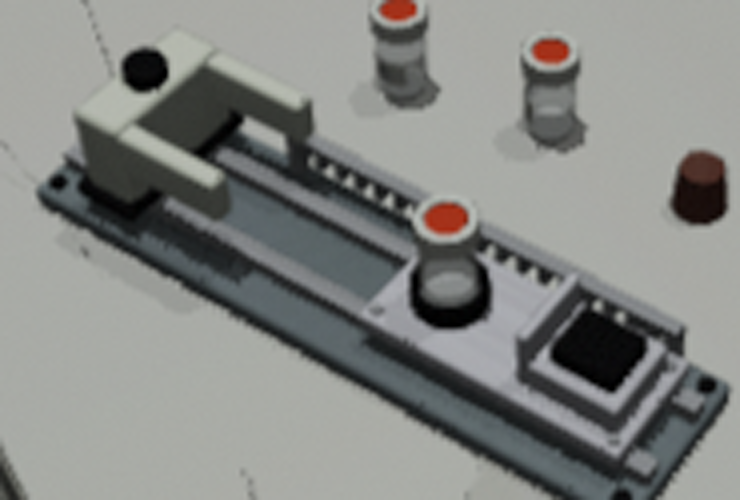

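The crops show the button centre at full-image pixel (322.7,226.5) in top and (284.8,267.5) in scene. The base-plate bolts in the top crop are at (552,47), (607,159), (22,291) and (75,409).

```bash
python3 - <<'E'
from h import *
T=pickle.load(open("top.pkl","rb"));S=pickle.load(open("scene.pkl","rb"))
B=[ray(T,190+(u-1.5)/4,195+(v-1.5)/4,12)[:2] for u,v in((552,47),(607,159),(22,291),(75,409))]
d=(B[2]+B[3]-B[0]-B[1]);yaw=np.degrees(np.arctan2(d[1],d[0]));print("yaw",yaw,"centre",np.mean(B,0),np.linalg.norm(d)/2)
print(ray(T,322.5,226.2,58),ray(S,284.6,267.2,58))
# gate front edge of head top z=88, crop (100,262),(148,372)
f=np.mean([ray(T,190+u/4,195+v/4,88)[:2] for u,v in((98,262),(146,374))],0)
u=d/np.linalg.norm(d);n=np.array([-u[1],u[0]]);c=np.mean(B,0)
for nm,p in(("gateface",f),("buttonT",ray(T,322.5,226.2,58)[:2]),("buttonS",ray(S,284.6,267.2,58)[:2]),("capT",ray(T,289.87,241,88)[:2]),("capS",ray(S,245.8,234.5,88)[:2])): print(nm,(p-c)@u,(p-c)@n)
E
```

```text
yaw 113.42125440669214 centre [512.34321099 -17.38788946] 332.049194321416
[ 563.22837552 -136.05457297   58.        ] [ 563.35989388 -143.10532326   58.        ]
gateface 109.79582470905947 1.8854485284389355
buttonT -129.1156657551422 0.476024610621522
buttonS -135.63776225719346 3.1579332510337963
capT -49.63246356376369 -0.3306165687129159
capS -53.06609264493466 0.5816673200003137
```

```bash
python3 -m jog '0 0 0 0 0 0.15 1; 0 0 0 0 0 0 1' 60
```

```text
time: 0.35
tool_pos: [151.8, -580.4, 404.1]
tcp_rot: [-179.9, 0.0, 5.7]
ft_force: [-0.7, 0.4, -0.2]
finger_gap: 51.4
grip_force: 0.0
```

```bash
python3 -m jog '0 0 0 0 0 -0.15 1; 0 0 0 0 0 -0.145 1; 0.46 -0.2 0 0 0 0 1; 0.46 -0.2 0 0 0 0 1; 0.46 -0.2 0 0 0 0 1' && python3 -m jog '0.46 -0.2 0 0 0 0 1; 0.46 -0.2 0 0 0 0 1; 0.46 -0.2 0 0 0 0 1; 0.46 -0.2 0 0 0 0 1; 0.46 -0.2 0 0 0 0 1'
```

```text
time: 0.98
tool_pos: [255.4, -469.5, 404.4]
tcp_rot: [-180.0, -0.0, 23.6]
ft_force: [0.6, 0.2, -0.1]
finger_gap: -0.1
grip_force: 0.0
time: 1.6
tool_pos: [427.1, -286.3, 404.7]
tcp_rot: [180.0, -0.0, 23.6]
ft_force: [0.5, -0.5, -0.8]
finger_gap: -0.3
grip_force: 0.0
```

```bash
python3 -m jog '0.44 -0.19 0.2 0 0 0 1; 0.44 -0.19 0.2 0 0 0 1; 0.44 -0.19 0.2 0 0 0 1; 0.3 -0.1 0.2 0 0 0 1; 0 0 0 0 0 0 1' && python3 - <<'E'
from bench import *
import cv2,pickle
s=sense();print(s["tool_pos"],s["tcp_rot"])
s=snapshot("wrist");pickle.dump(s,open("w1.pkl","wb"));print(s["fx"],s["cx"],s["cy"],s["extrinsics"]);cv2.imwrite("pics/w1.png",s["img"][...,::-1])
E
```

```text
time: 2.22
tool_pos: [548.7, -159.9, 322.2]
tcp_rot: [-179.8, 0.2, 23.7]
ft_force: [-0.6, -0.1, -0.4]
finger_gap: 0.1
grip_force: 0.0
[ 548.74034947 -159.92889645  322.15668196] [-1.79816284e+02  1.54200715e-01  2.37281768e+01]
325.19226210127806 280.2666325285125 209.5619965496859 [[ 4.01892929e-01 -8.80875886e-01 -2.50079480e-01  6.12247843e+02]
 [-9.15670902e-01 -3.88210502e-01 -1.04112464e-01 -1.32588450e+02]
 [-5.37332172e-03  2.70832566e-01 -9.62611473e-01  2.91064378e+02]
 [ 0.00000000e+00  0.00000000e+00  0.00000000e+00  1.00000000e+00]]
```

View pics/w1.png

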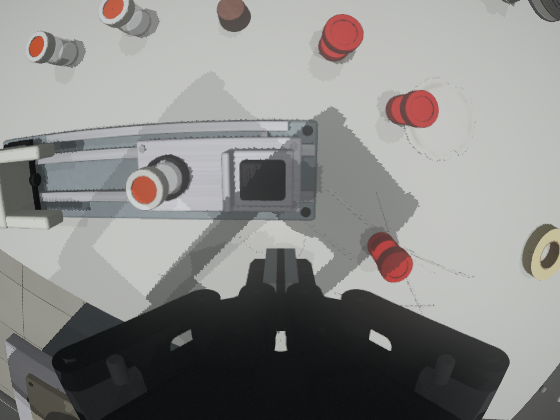

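The wrist view shows the button at (262,180), the lip just left of it at about x=227, the nest vial's cap at (145,190), and the closed fingers at (281,258).

```bash
cat >> h.py <<'E'
def fray(s,u,v,z):
    x,y=(u-s["cx"])/s["fx"],(v-s["cy"])/s["fy"];r=np.hypot(x,y)+1e-9
    d=s["extrinsics"][:3,:3]@np.array([x/r*np.sin(r),y/r*np.sin(r),np.cos(r)]);o=s["extrinsics"][:3,3]
    return o+d*(z-o[2])/d[2]
E
python3 - <<'E'
from h import *
s=pickle.load(open("w1.pkl","rb"));im=s["img"].astype(int)
dark=(im.max(2)<60).astype(np.uint8);red=((im[...,0]>150)&(im[...,0]-im[...,2]>80)).astype(np.uint8)
p,a,r=blob(dark,262,180,32);b=fray(s,*p,58);print(p,a,r,b)
q,_,_=blob(red,145,190,20);c=fray(s,*q,88);print(q,c,np.degrees(np.arctan2(*(c-b)[1::-1])),np.linalg.norm((c-b)[:2]))
u=np.array([-.397,.918]);n=np.array([-.918,-.397])
t=np.array([548.74,-159.93]);print("tool rel button along,across",(t-b[:2])@u,(t-b[:2])@n)
bo=[fray(s,*k,12) for k in((308,130),(306,212))];m=(bo[0]+bo[1])/2;print(m,(m[:2]-b[:2])@u,(m[:2]-b[:2])@n)
print("tip px at tip height", fray(s,281,250,149), s["extrinsics"][:3,3])
for x in (221,226,231): print((fray(s,x,180,65)[:2]-b[:2])@u)
E
```

```text
[266.2199262  182.30627306] 1355 ((262.0, 179.5), (39.0, 44.0), 90.0) [ 566.48374571 -140.11354908   58.        ]
[143.70760234 189.49317739] [535.03190214 -63.90356909  88.        ] 112.42592988789306 82.44500902739804
tool rel button along,across -11.147234900084465 24.155889577736872
[ 580.34259365 -170.42491086   12.        ] -33.327792746690804 -0.6888117834751402
tip px at tip height [ 557.29334577 -156.25329235  149.        ] [ 612.24784283 -132.5884501   291.06437802]
32.0834900640418
28.437875376337097
24.811341247097523
```

```bash
python3 -m jog '0.234 -0.22 0 0 0 0 1; 0 0 0.3 0 0 0 1; 0 0 0.3 0 0 0 1; 0 0 0.15 0 0 0 1; 0 0 0 0 0 0 1' && python3 - <<'E'
from bench import *
import cv2,pickle
s=sense();print(s["tool_pos"],s["ft_force"])
s=snapshot("wrist");pickle.dump(s,open("w2.pkl","wb"));cv2.imwrite("pics/w2.png",s["img"][...,::-1])
E
```

```text
time: 2.9
tool_pos: [560.5, -133.1, 249.2]
tcp_rot: [-179.9, 0.1, 23.4]
ft_force: [0.5, 0.5, 0.0]
finger_gap: 0.0
grip_force: 0.0
[ 560.51745487 -133.0689586   249.15801163] [0.52719999 0.54686259 0.02520915]
```

View pics/w2.png

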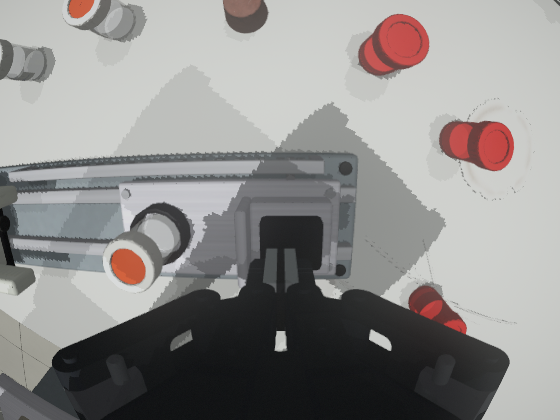

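```bash
python3 - <<'E'
from h import *
s=pickle.load(open("w2.pkl","rb"));u=np.array([-.397,.918]);n=np.array([-.918,-.397]);t=np.array([560.52,-133.07])
for nm,p,z in(("left",(260.5,235),58),("right",(322,235),58),("far",(291,216.5),58),("lip rear?",(246,225),65),("lip front?",(237,225),65),("tip front-L",(265,249),76),("tip front-R",(298,249),76)):
    w=fray(s,*p,z)[:2]-t;print(nm,w@u,w@n)
E
```

```text
left 10.317878183009565 -10.49989617645818
right -22.047327327682424 -10.43789110278257
far -5.596955852687035 -20.65171423530888
lip rear? 16.984045209296664 -18.34024176842733
lip front? 21.519020122910874 -18.322921239266563
tip front-L 7.104785757867087 -10.037071137439643
tip front-R -8.500816092051942 -10.03383869723339
```

```bash
python3 -m jog '0.045 0 0.1 0 0 0 1; 0 0 0.06 0 0 0 1; 0 0 0.04 0 0 0 1; 0 0 0.03 0 0 0 1; 0 0 0 0 0 0 1' && python3 -m jog '0 0 0.015 0 0 0 1; 0 0 0 0 0 0 1'
```

```text
time: 3.58
tool_pos: [565.4, -130.7, 226.8]
tcp_rot: [180.0, -0.0, 23.4]
ft_force: [0.3, 0.9, 3.2]
finger_gap: -0.1
grip_force: 1.6
time: 3.82
tool_pos: [565.4, -130.8, 225.4]
tcp_rot: [180.0, -0.0, 23.4]
ft_force: [-1.4, 0.5, 4.4]
finger_gap: 0.2
grip_force: 1.9
```

```bash
python3 -m jog '0 0 0.015 0 0 0 1; 0 0 0 0 0 0 1' && python3 -m jog '0 0 0.01 0 0 0 1; 0 0 0 0 0 0 1'
```

```text
time: 4.08
tool_pos: [565.4, -130.8, 223.8]
tcp_rot: [180.0, -0.0, 23.4]
ft_force: [-0.6, 0.2, 4.9]
finger_gap: 0.2
grip_force: 2.2
time: 4.32
tool_pos: [565.5, -130.9, 223.4]
tcp_rot: [180.0, -0.0, 23.4]
ft_force: [-1.9, -1.5, 7.7]
finger_gap: 0.2
grip_force: 4.1
```

```bash
python3 -m jog '0 0 0.008 0 0 0 1; 0 0 0 0 0 0 1; 0 -0.02 0 0 0 0 1; 0 -0.03 0 0 0 0 1; 0 -0.04 0 0 0 0 1' && python3 -m jog '0 -0.05 0 0 0 0 1; 0 -0.05 0 0 0 0 1; 0 -0.05 0 0 0 0 1; 0 -0.04 0 0 0 0 1; 0 -0.02 0 0 0 0 1'
```

```text
time: 4.95
tool_pos: [562.2, -123.2, 223.3]
tcp_rot: [179.9, -0.0, 23.3]
ft_force: [-3.1, -3.2, 12.4]
finger_gap: -0.2
grip_force: 5.8
time: 5.58
tool_pos: [553.8, -103.7, 223.3]
tcp_rot: [179.9, -0.0, 23.4]
ft_force: [-4.0, -4.0, 11.6]
finger_gap: -0.0
grip_force: 5.9
```

```bash
python3 -m jog '-0.005 -0.03 0 0 0 0 1; 0 -0.05 0 0 0 0 1; 0 -0.06 0 0 0 0 1; 0 -0.06 0 0 0 0 1; 0 -0.06 0 0 0 0 1' && python3 -m jog '0 -0.06 0 0 0 0 1; 0 -0.06 0 0 0 0 1; 0 -0.06 0 0 0 0 1; 0 -0.04 0 0 0 0 1; 0 -0.03 0 0 0 0 1' && python3 - <<'E'
from bench import *
import cv2
a=snapshot("top")["img"][195:310,190:355];b=snapshot("wrist")["img"]
cv2.imwrite("pics/w3.png",cv2.resize(b,(400,300))[...,::-1]);cv2.imwrite("pics/t3.png",cv2.resize(a,None,fx=4,fy=4)[...,::-1])
E
```

```text
time: 6.2
tool_pos: [543.3, -79.9, 223.3]
tcp_rot: [179.9, -0.1, 23.4]
ft_force: [-1.7, -0.9, 11.2]
finger_gap: 0.4
grip_force: 5.4
time: 6.82
tool_pos: [533.4, -56.9, 223.3]
tcp_rot: [179.9, -0.1, 23.4]
ft_force: [-2.2, -2.0, 11.3]
finger_gap: 0.0
grip_force: 5.6
```

View pics/w3.png

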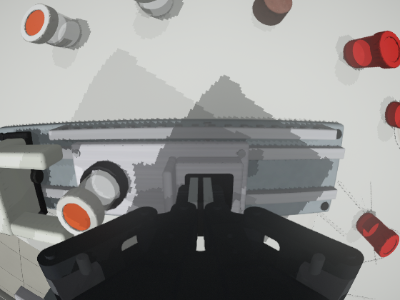

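The carriage has moved with the finger. The vial is upright at about (100,190), the nose is at about x=75, and the end stop is at about x=40.

```bash
python3 -m jog '0 -0.04 0 0 0 0 1; 0 -0.05 0 0 0 0 1; 0 -0.05 0 0 0 0 1; 0 -0.05 0 0 0 0 1; 0 -0.04 0 0 0 0 1' && python3 -m jog '0 -0.03 0 0 0 0 1; 0 -0.03 0 0 0 0 1; 0 -0.03 0 0 0 0 1; 0 -0.03 0 0 0 0 1; 0 -0.03 0 0 0 0 1'
```

```text
time: 7.55
tool_pos: [524.2, -35.7, 223.3]
tcp_rot: [179.9, -0.1, 23.4]
ft_force: [-2.0, -1.9, 11.4]
finger_gap: 0.0
grip_force: 5.7
time: 8.18
tool_pos: [518.3, -22.0, 223.3]
tcp_rot: [179.9, -0.1, 23.4]
ft_force: [-1.5, -2.0, 11.9]
finger_gap: 0.0
grip_force: 5.8
```

```bash
python3 -m jog '0 -0.02 0 0 0 0 1; 0 -0.02 0 0 0 0 1; 0 -0.02 0 0 0 0 1; 0 -0.02 0 0 0 0 1' && python3 -m jog '0 -0.02 0 0 0 0 1; 0 -0.02 0 0 0 0 1;0 -0.02 0 0 0 0 1'
```

```text
time: 8.68
tool_pos: [515.4, -15.0, 223.3]
tcp_rot: [179.8, -0.1, 23.4]
ft_force: [1.0, -5.6, 7.9]
finger_gap: -0.3
grip_force: 4.1
time: 9.05
tool_pos: [513.8, -11.0, 223.5]
tcp_rot: [179.6, -0.2, 23.3]
ft_force: [7.3, -20.1, 0.9]
finger_gap: 0.5
grip_force: 11.8
```

```bash
python3 - <<'E'
from bench import *
import cv2,pickle
s=sense();print(s["tool_pos"],s["ft_force"])
s=snapshot("wrist");pickle.dump(s,open("w4.pkl","wb"));b=s["img"];t=snapshot("scene")["img"][160:310,120:320]
cv2.imwrite("pics/w4.png",cv2.hconcat([cv2.resize(b[130:330,0:360],(450,250)),cv2.resize(t,(333,250))])[...,::-1])
E
```

```text
[513.81401658 -11.0480122  223.48656243] [  7.29157393 -20.13654319   0.88590806]
```

View pics/w4.png

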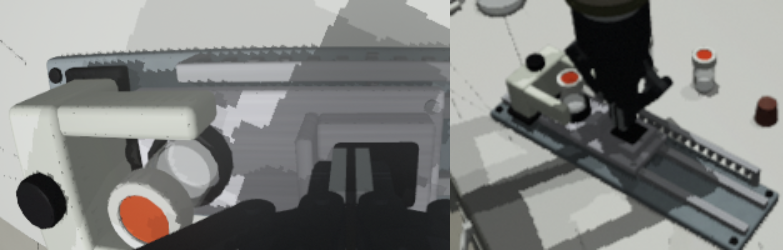

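The nose is at the stop and the vial stands between the gate arms at about (185,165). I'll ease the push slightly and then lift straight up while still pressed forward.

```bash
python3 -m jog '0 0.01 0 0 0 0 1; 0 0.01 0 0 0 0 1; 0 0 0 0 0 0 1'
```

```text
time: 9.52
tool_pos: [514.2, -11.8, 223.3]
tcp_rot: [179.8, -0.2, 23.3]
ft_force: [2.2, -6.8, 7.5]
finger_gap: 0.2
grip_force: 8.6
```

Push is now about 7 N with 7.5 N down. Lifting.

```bash
python3 -m jog '0 0 -0.04 0 0 0 1; 0 0 -0.06 0 0 0 1; 0 0 -0.1 0 0 0 1; 0 0 -0.3 0 0 0 1; 0 0 -0.4 0 0 0 1' && python3 -m jog '0 0 -0.4 0 0 0 1; 0 0 -0.3 0 0 0 1; 0 0.5 0 0 0 0 1; 0 0.5 0 0 0 0 1; 0 0 0 0 0 0 1' && python3 - <<'E'
from bench import *
import cv2
t=snapshot("scene")["img"][150:310,120:330];a=snapshot("top")["img"][170:310,180:360]
cv2.imwrite("pics/f.png",cv2.hconcat([cv2.resize(t,(394,300),interpolation=2),cv2.resize(a,(386,300),interpolation=2)])[...,::-1])
E
```

```text
time: 10.15
tool_pos: [512.1, -10.3, 311.6]
tcp_rot: [-179.9, 0.2, 23.4]
ft_force: [0.0, 0.5, -0.0]
finger_gap: -0.1
grip_force: 0.0
time: 10.78
tool_pos: [553.0, -104.9, 381.7]
tcp_rot: [180.0, 0.0, 23.2]
ft_force: [-0.5, 0.2, 0.1]
finger_gap: -0.1
grip_force: 0.0
```

View pics/f.png

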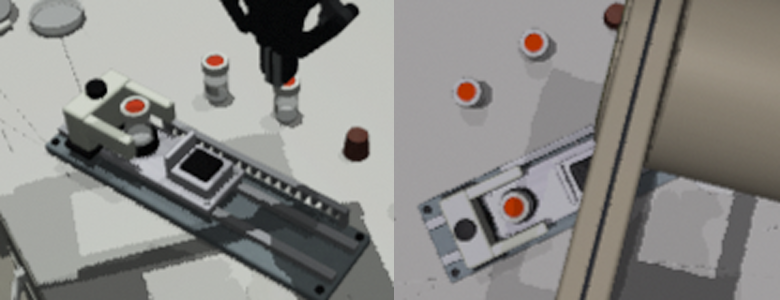

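The final view shows the carriage at the gate with the vial upright between the arms at (135,115). The other vials and the stopper are where they were.

```bash
python3 -c "
from bench import *
print(hand_in())"
```

```text
the job is handed in; nothing more can be done
None
```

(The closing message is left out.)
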